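# Flip the battery tray's reorder marker

### The arm

A 6-joint arm with a two-finger parallel gripper is mounted at the origin on a cart in front of the work surface, level with it; the furniture and walls round the work are solid. World frame = base frame: x ahead of the robot, y to its left, z up, the work surface at z = 0. Lengths are in m, angles in rad, forces in N, time in s.
With the tool pointing down it reaches from about 0.35 to 0.775 m from the base axis. Payload 5.5 kg.
Tool frame: the origin (TCP) lies between the finger pads; the fingertips stand 8 mm ahead of it and the grasp point (between the pads) lies 11 mm behind it; z points along the fingers, y is the line along which they close (so a half turn about z gives the same grasp; the last joint's range is limited). The gripper opens to 85 mm and grips with 20 to 120 N. Pads are 22 mm wide; open, the fingers measure 114 mm over their backs; the gripper's body (76 mm by 85 mm) begins 54 mm behind the grasp point. The pads swing forward as they close: fully open they stand 13 mm farther back than shut.
Start: joints at [-1.379, 0.313, 0.046, 1.304, 0, 1.431], TCP at [0.187, -0.544, 0.239] pointing down, gripper open.
Joint ranges: [-2.76, 2.76], [-0.86, 1.69], [-1.03, 1.26], [-2.2, 2.34], [-1.47, 1.5], [-3.14, 3.14]. Speed limits (rad/s): [2.57, 2.57, 3.14, 3.14, 3.14, 3.14].

### API

Orientations are given as a unit quaternion [w, x, y, z].
In Python, from workcell import status, vision, job gives the robot as it stands. The module is installed in compiled form; this text tells all that it offers.
- The arm moves only by the tool apply_moves, never from a script. Its argument "moves" is one flat list of numbers, 6 for each row, row after row: the shift along the world's x, y, z in units of 25 mm (1.0 is 25 mm), then the turn, a rotation vector about the world's x, y, z in rad. In form: [x, y, z, rx, ry, rz, x, y, z, rx, ry, rz, ...]. A call has 1 to 20 rows; each row is the pose to reach, as a shift and turn from the pose commanded when the call began; what a row does not reach only later rows make up. A row lasts 1/12 s, in which the tool goes at most 41.7 mm and 7.16 degrees, less where a joint would pass 70% of its speed; a pose out of reach is approached as far as the arm can. A call with a gripper value outside its range is refused whole. "claw" is the opening in per cent of the stroke, from 0 (shut) to 100 (fully open), set as the call begins (left out, the last holds). The fingers move at their own pace and stop on an object; "newtons" is the grip in N (left out, the last holds). Time passes only in rows, so rows that repeat a pose let the fingers close. It gives the time, the measured TCP pose, the force, the opening and the grip force at its end, in the units of the state.
- status.get_state(): the state, without advancing time (a new reading comes with each control period).
- vision.read_camera(name): name is "side" or "top" or "wrist"; returns a dict with "image" (384x512x3 uint8, blue, green, red), "camera_matrix" (3x3 intrinsics, pixels), "camera_from_world" (4x4, takes a point from world to camera coordinates). Camera axes: x right, y down, z forward; pixel columns grow to the right and rows downward; lengths in m; the calibration is good to about 2 mm. A picture is of the moment at which its call begins. There is no depth.
- job.hand_in(): hands the job in; it is judged then, once.
The state is a dict: "clock": time; "joint_pos": joint angles; "qvel": joint speeds; "tau": joint torques, N m; "tcp_pos": TCP position; "orientation": TCP orientation; "wrist_force": force on the tool from outside, world axes, zero at the start; "ft_torque": the same for the moment, N m; "finger_gap": finger opening in m; "grip_force": force on a finger pad.
Only numpy, scipy, OpenCV 4.12 (cv2) and the standard library are available. Lean on these libraries where they do the work, as an engineer would, in place of code of your own. Each camera call takes 0.05 s, during which the arm holds its last target. There are 200 camera calls.

### The job

The supply tray that holds the lone battery needs restocking: push that tray's hinged marker over its pivot, away from you, until it lies fully down on the far side with its ring face up. Only push it with the fingers, never pinch it between them, and leave the other two markers, the things in the trays and everything else on the desk as they are.

Things in the scene. Friction and masses are not known exactly. Their poses are not given: they have to be found in the camera images.
- battery_tray: Fixed light-wood supply station whose tray holds one small round battery (15 mm thick, 50 mm long); three alike, shuffled. Origin on the desk below the marker's axle; +x away from the robot (turned up to 13 degrees), z up. Tray 78 x 124 mm, 30 mm high, behind the marker at x = 91 to 169 mm, on a foot 116 mm wide, 6 mm thick, from x = -50 mm
- battery_pivot (a point): Middle of the axle of the battery station's marker, 60 mm above the desk; axes as the station's, axle along y. The paddle hangs between two wooden cheeks at y = +-50 to 58 mm, x = +-48 mm, 54 mm high (ears to 70 mm at x = +-12 mm); their rest pegs (x = +-41 mm) reach inward to y = +-38 mm
- battery_tail (a point): Middle of the end of the paddle's thumb tail: aluminium plate 24 mm wide, 5 mm thick, with an 8 mm round end, 48 mm from the axle, rigid with the paddle on the other side of the axle. At angle 0 it points to the far side, 20 degrees up; pressing it down raises the paddle; at pi it points to the near side, 20 degrees down
- battery_flag (a joint): Angle of the battery station's marker paddle, rad: 0 = level on the near (robot) side, grows as its free edge rises and goes over, pi/2 = upright, pi = level on the far side (stops at 0 and pi; starts at 0 to 0.2). Stiff hinge (0.06 N m, 1 to 2 N at the free edge): it stays where it is left, neither falls nor springs
- battery_front (a point): The battery paddle's face with a raised bar, up at angle 0: panel 44 x 74 mm, 2 to 3 mm proud of the plate, inset 8 mm from its edges; the point is its centre, 46 mm from the axle; turns with the paddle
- battery_back (a point): The battery paddle's white plate, 90 mm wide along the axle, 5 mm thick, from 16 to 76 mm from the axle, with all the edges; a raised ring on the face that is below at angle 0 and up at pi; the point is that face's centre, 46 mm from the axle
- battery_edge (a point): Middle of the free edge of that station's marker paddle, 76 mm from the axle, half-way through the plate; moves with the paddle
- tape_tray: Fixed light-wood supply station whose tray holds two small rolls of tape; three alike, shuffled. Origin on the desk below the marker's axle; +x away from the robot (turned up to 13 degrees), z up. Tray 78 x 124 mm, 30 mm high, behind the marker at x = 91 to 169 mm, on a foot 116 mm wide, 6 mm thick, from x = -50 mm
- tape_flag (a joint): Angle of this station's marker, built and measured as the battery station's; starts near pi (already flipped) and must be left so
- tape_edge (a point): Middle of the free edge of that station's marker paddle, 76 mm from the axle, half-way through the plate; moves with the paddle
- eraser_tray: Fixed light-wood supply station whose tray holds an eraser and a USB stick; three alike, shuffled. Origin on the desk below the marker's axle; +x away from the robot (turned up to 13 degrees), z up. Tray 78 x 124 mm, 30 mm high, behind the marker at x = 91 to 169 mm, on a foot 116 mm wide, 6 mm thick, from x = -50 mm
- eraser_flag (a joint): Angle of this station's marker, built and measured as the battery station's; starts near 0 and must be left so
- eraser_edge (a point): Middle of the free edge of that station's marker paddle, 76 mm from the axle, half-way through the plate; moves with the paddle
- battery_a: Round battery 15 x 50 x 15 mm lying in its tray; a bystander, to be left alone; origin at its underside
- washi_1: Roll of tape, 37 mm across, 15 mm high, in its tray; a bystander, to be left alone; origin at its underside
- washi_2: Roll of tape, 37 mm across, 15 mm high, in its tray; a bystander, to be left alone; origin at its underside
- eraser: Eraser 22 x 42 x 13 mm in its tray; a bystander, to be left alone; origin at its underside
- usb_stick: USB stick 53 x 17 x 8 mm in the eraser's tray; a bystander, to be left alone; origin at its underside
- glue_stick: Upright glue stick, 26 mm across, 89 mm high, loose on the desk; a bystander, to be left alone; origin at its underside
- staple_box: Small cardboard box 30 x 52 x 21 mm, loose on the desk; a bystander, to be left alone; origin at its underside

How it is judged:
On the way:
1. the battery tray's marker has been raised upright (value of joint battery_flag above 1.4 rad), for 0.02 s.
At the end, for the whole second after the job is handed in: The battery tray's marker lies on the far side within 8 degrees of level, ring face up and at rest; the free edges of the other two markers are within 15 mm and the loose things within 20 mm of where they started (value of joint battery_flag above 3 rad and velocity of joint battery_flag between -0.05 and 0.05 rad/s and distance of each of tape_edge, eraser_edge from where it was at the start of the episode below 0.015 m and distance of each of battery_a, washi_1, washi_2, eraser, usb_stick, glue_stick, staple_box from where it was at the start of the episode below 0.02 m); the robot touches nothing.
It fails at once if the battery tray's marker is pinched: both its faces are pressed by the fingers at once (contact force between the fingers and battery_flag_c3 above 1.5 N and contact force between the fingers and battery_flag_c2 above 1.5 N).
It fails at once if another marker is moved by more than 15 mm at its free edge (distance of any of tape_edge, eraser_edge from where it was at the start of the episode above 0.015 m).
It fails at once if a loose thing in the trays or on the desk is moved or lifted by more than 20 mm (distance of any of battery_a, washi_1, washi_2, eraser, usb_stick, glue_stick, staple_box from where it was at the start of the episode above 0.02 m).
It also fails if it takes over 51 s, if anything falls off the work surface, if the arm or the gripper's body presses on something with over 40 N, if the wrist force passes 120 N, or if a joint passes its speed limit or range.

## Working session

There is one attempt and no reset: what is moved stays moved. The work goes in short steps, Python scripts to look and compute and a tool call to move; the robot and the scene stay as the last step left them, time stands still between calls to the robot, and variables do not carry over. Pictures are saved under pics/ and viewed, at most 10 in all, crops included, and the job is handed in when it is done.

Besides the shell and the picture viewer there is one more tool, called after "Call:" as name(argument=value, ...) on one line, values as JSON. apply_moves: Moves the arm, as the interface text tells. Its arguments: {"type":"object","properties":{"moves":{"type":"array","items":{"type":"number"}},"claw":{"type":"number"},"newtons":{"type":"number"}},"required":["moves"]}

```bash
mkdir -p pics; cat > h.py <<'E'
import numpy as np,cv2
from workcell import status,vision,job
def cam(n,save=None):
    c=vision.read_camera(n)
    if save: cv2.imwrite('pics/'+save,c['image'])
    return c
def ray(c,u,v,z):
    K=np.array(c['camera_matrix']);T=np.array(c['camera_from_world'])
    R,t=T[:3,:3],T[:3,3];o=-R.T@t;d=R.T@np.linalg.solve(K,[u,v,1]);return o+d*(z-o[2])/d[2]
def proj(c,p):
    K=np.array(c['camera_matrix']);T=np.array(c['camera_from_world'])
    q=K@(T[:3,:3]@np.array(p)+T[:3,3]);return q[:2]/q[2]
E
python3 - <<'E'
from h import *
import pickle
d={n:cam(n,n+'0.png') for n in('top','side')}
pickle.dump(d,open('c0.pkl','wb'))
im=np.hstack([d['top']['image'],d['side']['image']])
for n in d:
    T=d[n]['camera_from_world'];print(n,-T[:3,:3].T@T[:3,3])
    cv2.imwrite(f'pics/{n}b.png',cv2.resize(d[n]['image'],(800,600),interpolation=cv2.INTER_CUBIC))
E
```

```text
top [0.379691   0.08011956 1.19041534]
side [-0.07871668  1.1665743   0.93311319]
```

View pics/topb.png

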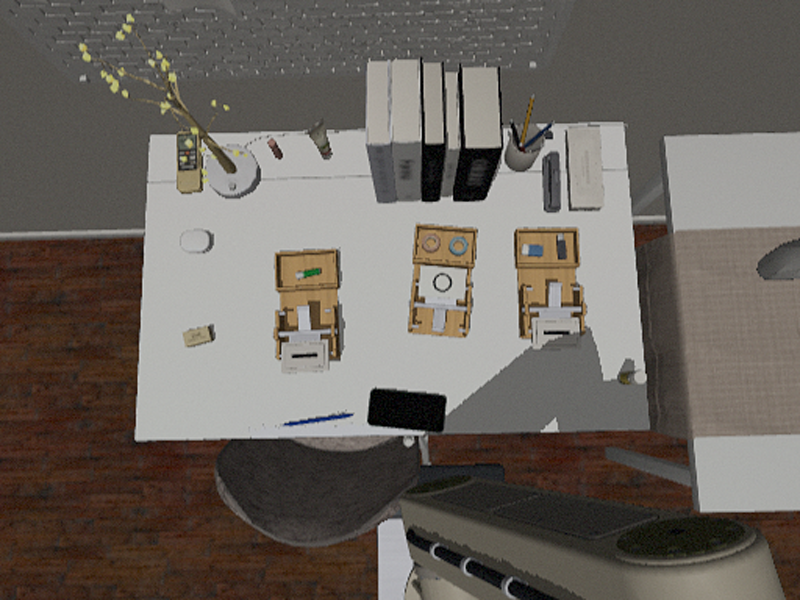

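View pics/sideb.png

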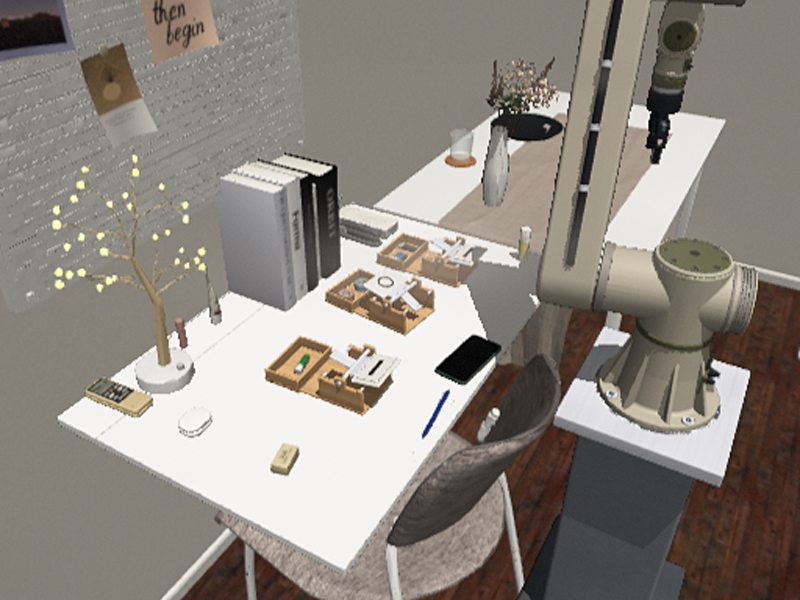

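The top view shows the green battery in the left station: tray corners at about (276,252), (339,248), (341,288), (279,292), and the paddle on the near side, centre (305,356). The tape station (middle) and eraser station (right) stay untouched. In the side view the paths to the left station look clear above 0.2 m.

```bash
python3 - <<'E'
from h import *
import pickle
d=pickle.load(open('c0.pkl','rb'));c=d['top'];im=c['image']
hsv=cv2.cvtColor(im,cv2.COLOR_BGR2HSV)
m=cv2.inRange(hsv,(8,70,60),(28,255,255))
m[:150]=0;m[250:]=0;m[:,:165]=0;m[:,230:]=0
pts=np.argwhere(m)[:,::-1]
tr=pts[(pts[:,1]<188)]
P=np.array([ray(c,u,v,.03)[:2] for u,v in tr]).astype(np.float32)
r=cv2.minAreaRect(P);print('tray',r)
print(cv2.boxPoints(r))
k=1.5625
for n,q,z in[('battery',(308,272),.008),('edgeL',(283,372),.065),('edgeR',(326,370),.065),('axL',(276,335),.06),('axR',(342,331),.06),('tail',(304,307),.076)]:
    print(n,ray(c,q[0]/k,q[1]/k,z))
print(status.get_state())
cv2.imwrite('pics/c1.png',cv2.resize(im[150:250,160:235],None,fx=6,fy=6,interpolation=cv2.INTER_CUBIC))
E
```

```text
tray ((0.6265703439712524, 0.2896842956542969), (0.08876620978116989, 0.12466690689325333), 0.6154268383979797)
[[0.58152026 0.35153744]
 [0.58285934 0.22687772]
 [0.6716204  0.22783116]
 [0.67028135 0.35249087]]
battery [0.62961346 0.29013524 0.008     ]
edgeL [0.42725527 0.32668636 0.065     ]
edgeR [0.42905743 0.24576441 0.065     ]
axL [0.49782877 0.3417662  0.06      ]
axR [0.50232463 0.21579016 0.06      ]
tail [0.54794612 0.28550002 0.076     ]
{'clock': 0.1, 'joint_pos': array([-1.37858306e+00,  3.13907673e-01,  4.50757378e-02,  1.30359412e+00,
       -8.58836986e-06,  1.43119126e+00]), 'qvel': array([ 0.00010274, -0.00134748,  0.00193942,  0.00170377, -0.00244583,
        0.00078273]), 'tau': array([ 2.28119410e-03, -4.81725705e+01,  2.99245083e+01,  1.26960591e-02,
       -8.16201191e-05, -1.13450992e-05]), 'tcp_pos': array([ 0.18721285, -0.54319534,  0.23850117]), 'orientation': array([-8.14470243e-04,  9.86268287e-01,  1.65149029e-01, -2.57245183e-05]), 'wrist_force': array([-0.06138603, -0.08000709, -0.05571524]), 'ft_torque': array([-0.03560402,  0.02880978, -0.03562742]), 'grip_force': 0.0, 'finger_gap': 0.08571706077377785}
```

View pics/c1.png

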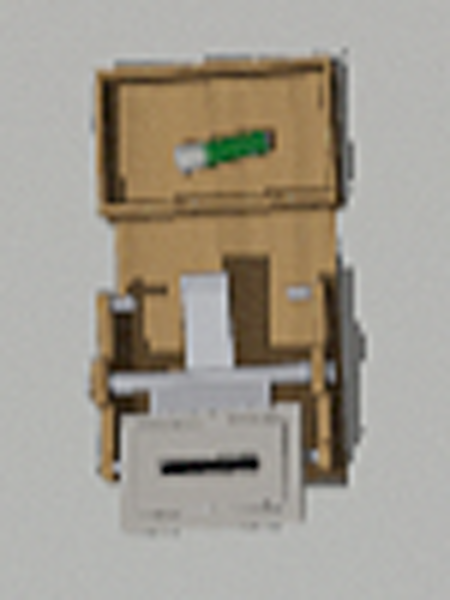

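The crop shows the axle from (105,382) to (335,371), the tail end at (204,275), the free edge midpoint at (212,528), and the tray's far rim from (97,70) to (332,57).

```bash
python3 - <<'E'
from h import *
import pickle
c=pickle.load(open('c0.pkl','rb'))['top']
r=lambda u,v,z:ray(c,160+u/6,150+v/6,z)
for n,a,b,z in[('axle',(105,382),(335,371),.06),('far',(97,70),(332,57),.03),('near',(98,217),(340,205),.03),('edge',(122,535),(302,522),.065)]:
    p,q=r(*a,z),r(*b,z);print(n,(p+q)/2,np.degrees(np.arctan2(*(q-p)[:2])))
print('tail',r(204,275,.076))
from scipy.spatial.transform import Rotation as R
print(R.from_quat([9.86268287e-01,1.65149029e-01,0,0]).as_matrix())
E
```

```text
axle [0.5012638  0.28204225 0.06      ] 178.68938163470463
far [0.66806375 0.29063504 0.03      ] 178.33742305165856
near [0.59006692 0.28811207 0.03      ] 178.63283443243824
edge [0.42624958 0.28488306 0.065     ] 177.2648408871802
tail [0.54992008 0.28716505 0.076     ]
[[ 0.94545156  0.32576272  0.        ]
 [ 0.32576272 -0.94545156  0.        ]
 [ 0.          0.         -1.        ]]
```

Call:
apply_moves(moves=[0.8,1.6,0,0,0,-0.03,2,4.6,0,0,0,-0.06,3,7,0,0,0,-0.1,4,9.3,0,0,0,-0.13,5,11.5,0,0,0,-0.16,6,13.8,0,0,0,-0.2,7,16.1,0,0,0,-0.23,8,18.4,0,0,0,-0.26,9,20.7,0,0,0,-0.3,10,23,0,0,0,-0.305,10.6,24.5,0,0,0,-0.305,11.2,26,0,0,0,-0.305,11.8,27.3,0,0,0,-0.305,12.4,28.7,0,0,0,-0.305,13,30,0,0,0,-0.305,13.6,31.3,0,0,0,-0.305,14.2,32.7,0,0,0,-0.305,14.4,33.16,0,0,0,-0.305,14.4,33.16,0,0,0,-0.305,14.4,33.16,0,0,0,-0.305], claw=0)

```text
clock: 1.77
tcp_pos: [0.5169, 0.1297, 0.2387]
orientation: [-0.014, 0.999, 0.04, -0.001]
wrist_force: [-0.3, -0.2, -0.5]
finger_gap: -0.0001
grip_force: 0.0
```

Call:
apply_moves(moves=[0,0,0,0,0,0,0,0,0,0,0,0,0,0,0,0,0,0])

```text
clock: 2.02
tcp_pos: [0.5155, 0.1277, 0.2388]
orientation: [-0.014, 0.999, 0.039, -0.002]
wrist_force: [-0.1, -0.1, -0.8]
finger_gap: -0.0002
grip_force: 0.0
```

Call:
apply_moves(moves=[0.3,1.5,-0.5,-0.01,0,-0.02,0.6,3,-1.2,-0.02,0,-0.04,0.9,4.5,-2,-0.028,0,-0.05,1.2,6,-2.7,-0.028,0,-0.05,1.26,6.3,-3.2,-0.028,0,-0.05,1.26,6.3,-3.4,-0.028,0,-0.05,1.26,6.3,-3.4,-0.028,0,-0.05,1.26,6.3,-3.4,-0.028,0,-0.05])

```text
clock: 2.68
tcp_pos: [0.5566, 0.1408, 0.1646]
orientation: [-0.016, 0.999, 0.046, -0.003]
wrist_force: [0.4, 0.6, -0.0]
finger_gap: -0.0
grip_force: 0.0
```

```bash
python3 - <<'E'
from h import *
a=cam('wrist')['image'];b=cam('side');s=status.get_state()
p=s['tcp_pos'];print(p,s['orientation'])
u=proj(b,p).astype(int);print(u)
y,x=max(0,u[1]-130),max(0,u[0]-110)
w=cv2.resize(b['image'][y:y+220,x:x+220],(400,400));print(x,y)
cv2.imwrite('pics/w1.png',np.hstack([cv2.resize(a,(400,300)).copy() if 0 else cv2.copyMakeBorder(cv2.resize(a,(400,300)),0,100,0,0,0),w]))
E
```

```text
[0.55642513 0.14097745 0.1647488 ] [-0.01577066  0.99879184  0.04643641 -0.00313248]
[236 174]
126 44
```

View pics/w1.png

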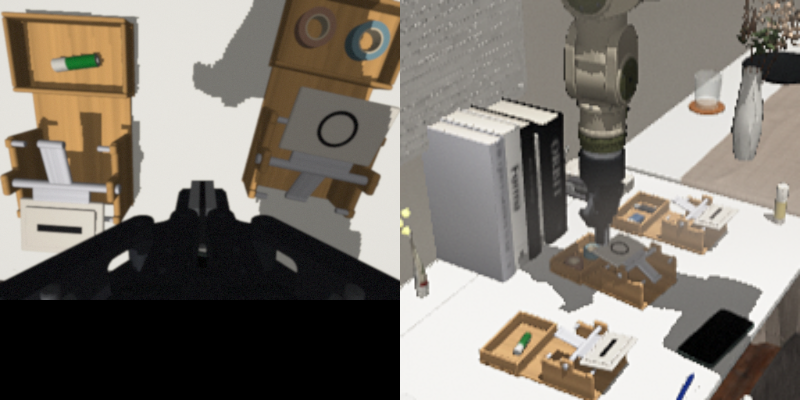

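The side view shows the gripper beside the tape station, short of the target in y. The wrist view shows the battery station at left, with its tail at (52,165). Something is limiting the motion, so I'll check the joints.

```bash
python3 - <<'E'
from h import *
s=status.get_state();print(s['joint_pos'],s['qvel'],s['clock'],s['wrist_force'])
E
```

```text
[ 0.09195315  0.34406015 -0.0956814   1.13588065  0.03179485  3.14055082] [ 0.00243451 -0.01692131  0.0146503   0.01800527 -0.00078187  0.00050746] 2.7833 [-0.39872542  0.48000278  0.73317003]
```

Call:
apply_moves(moves=[0,0.3,0.5,0,0,0.12,0,0.6,1,0,0,0.24,0,0.9,1.5,0,0,0.36,0,1.2,2,0,0,0.48,0,1.5,2,0,0,0.6,0,1.8,2,0,0,0.72,0,2.1,2,0,0,0.84,0,2.4,2,0,0,0.96,0,2.7,2,0,0,1.08,0,3,2,0,0,1.2,0,3.3,2,0,0,1.32,0,3.6,2,0,0,1.44,0,3.9,2,0,0,1.56,0,4.2,2,0,0,1.68,0,4.5,2,0,0,1.8,-0.1,4.8,2,0,0,1.92,-0.2,5.1,2,0,0,2.04,-0.3,5.4,2,0,0,2.16,-0.4,5.7,2,0,0,2.28,-0.4,5.8,2,0,0,2.4])

```text
clock: 4.45
tcp_pos: [0.5463, 0.2872, 0.2165]
orientation: [-0.003, 0.315, 0.949, -0.015]
wrist_force: [-0.7, -0.4, 0.6]
finger_gap: 0.0
grip_force: 0.0
```

Call:
apply_moves(moves=[0,0,0,0,0,0.12,0,0,0,0,0,0.24,0,0,0,0,0,0.36,0,0,0,0,0,0.48,0,0,0,0,0,0.6,0,0,0,0,0,0.67,0,0,0,0,0,0.67,0,0,0,0,0,0.67,0,0,0,0,0,0.67])

```text
clock: 5.2
tcp_pos: [0.5468, 0.2861, 0.2161]
orientation: [0.002, -0.01, 1.0, -0.016]
wrist_force: [0.1, -0.2, -0.8]
finger_gap: -0.0004
grip_force: 0.0
```

```bash
cat > s.py <<'E'
from h import *
from scipy.spatial.transform import Rotation as R
s=status.get_state();q=s['orientation']
print(s['clock'],s['tcp_pos'],s['joint_pos'].round(2),s['wrist_force'].round(1));print(R.from_quat([*q[1:],q[0]]).as_matrix().round(3))
E
python3 s.py
```

```text
5.2 [0.54684628 0.2860987  0.21611432] [ 0.37  0.41  0.13  1.3  -0.03  0.35] [ 0.1 -0.2 -0.8]
[[-1.    -0.019  0.004]
 [-0.02   0.999 -0.032]
 [-0.004 -0.032 -0.999]]
```

Call:
apply_moves(moves=[0,0,-0.8,0.032,0,0,0,0,-1.8,0.032,0,0,0,0,-2.8,0.032,0,0,0,0,-3.6,0.032,0,0,0,0,-4.2,0.032,0,0,0,0,-4.6,0.032,0,0,0,0,-4.6,0.032,0,0,0,0,-4.6,0.032,0,0])

```text
clock: 5.87
tcp_pos: [0.5467, 0.286, 0.1007]
orientation: [0.002, -0.01, 1.0, 0.0]
wrist_force: [0.8, -0.0, 1.0]
finger_gap: -0.0
grip_force: 0.0
```

```bash
python3 s.py; python3 - <<'E'
from h import *
a=cam('wrist')['image'];b=cam('side')
p=status.get_state()['tcp_pos'];u=proj(b,p).astype(int)
w=cv2.resize(b['image'][u[1]-70:u[1]+50,u[0]-60:u[0]+60],(400,400),interpolation=cv2.INTER_CUBIC)
cv2.imwrite('pics/w2.png',np.hstack([cv2.copyMakeBorder(cv2.resize(a,(400,300)),0,100,0,0,0),w]))
E
```

```text
5.8667 [0.5466925  0.28600551 0.1007052 ] [ 0.35  0.46 -0.08  1.02 -0.    0.33] [ 0.8 -0.   1. ]
[[-1.    -0.021  0.003]
 [-0.021  1.     0.   ]
 [-0.003 -0.    -1.   ]]
```

View pics/w2.png

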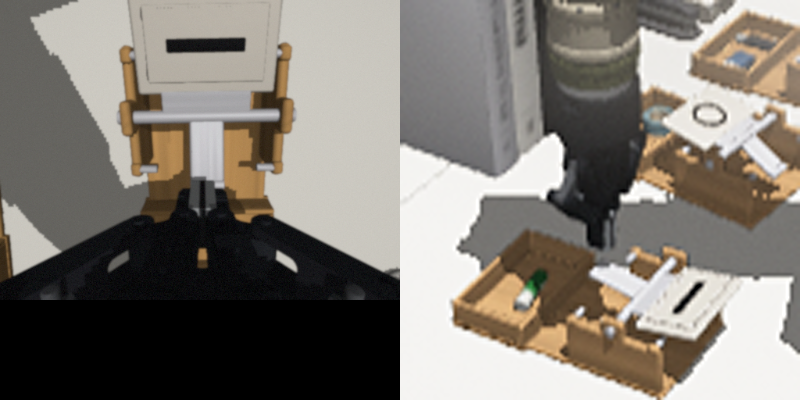

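The wrist view shows the fingertips (203,195) centred over the tail (207,155), and in the side view they stand just above the tail's end. I'll press down now.

Call:
apply_moves(moves=[0,0,-0.25,0,0,0,0,0,-0.5,0,0,0,0,0,-0.7,0,0,0,0,0,-0.9,0,0,0,0,0,-1.1,0,0,0,0,0,-1.3,0,0,0,0,0,-1.5,0,0,0,0,0,-1.7,0,0,0,0,0,-1.9,0,0,0,-0.05,0,-2.1,0,0,0,-0.1,0,-2.3,0,0,0,-0.1,0,-2.5,0,0,0,-0.1,0,-2.5,0,0,0,-0.1,0,-2.5,0,0,0])

```text
clock: 7.13
tcp_pos: [0.5437, 0.2859, 0.0375]
orientation: [0.001, -0.011, 1.0, -0.0]
wrist_force: [-0.6, 0.2, -0.1]
finger_gap: 0.0001
grip_force: 0.0
```

```bash
python3 s.py; python3 - <<'E'
from h import *
a=cam('wrist')['image'];b=cam('side')
p=status.get_state()['tcp_pos'];u=proj(b,p).astype(int)
w=cv2.resize(b['image'][u[1]-80:u[1]+40,u[0]-60:u[0]+60],(400,400),interpolation=cv2.INTER_CUBIC)
cv2.imwrite('pics/w3.png',np.hstack([cv2.copyMakeBorder(cv2.resize(a,(400,300)),0,100,0,0,0),w]))
E
```

```text
7.1333 [0.54373268 0.28588494 0.03753197] [ 0.35  0.51 -0.17  0.89 -0.    0.33] [-0.6  0.2 -0.1]
[[-1.    -0.021  0.003]
 [-0.021  1.    -0.   ]
 [-0.003 -0.    -1.   ]]
```

View pics/w3.png

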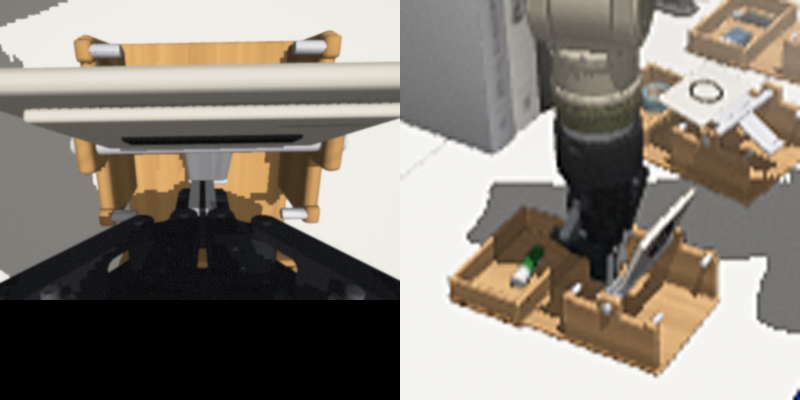

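The wrist view looks along the tail to the raised plate edge across rows 65–120. The side view shows the paddle at about 60°, with the fingers on the tail. Next I lift, cross to the near side and lower.

Call:
apply_moves(moves=[0,0,1,0,0,0,0,0,2.5,0,0,0,0,0,4,0,0,0,0,0,5.5,0,0,0,0,0,7,0,0,0,0,0,8,0,0,0,0,0,8,0,0,0,-1.2,0,8,0,0,0,-2.6,-0.1,8,0,0,0,-4,-0.1,8,0,0,0,-5.2,-0.1,8,0,0,0,-5.6,-0.1,7.6,0,0,0,-5.6,-0.1,6.5,0,0,0,-5.6,-0.1,5.2,0,0,0,-5.6,-0.1,4,0,0,0,-5.6,-0.1,3.2,0,0,0,-5.6,-0.1,3,0,0,0,-5.6,-0.1,3,0,0,0])

```text
clock: 8.73
tcp_pos: [0.4029, 0.2828, 0.1117]
orientation: [0.0, -0.011, 1.0, -0.001]
wrist_force: [0.5, -0.1, 1.3]
finger_gap: -0.0
grip_force: 0.0
```

```bash
python3 s.py
```

```text
8.7333 [0.4028671  0.28284707 0.11168167] [ 0.45  0.23 -0.39  0.95 -0.    0.43] [ 0.5 -0.1  1.3]
[[-1.    -0.021  0.   ]
 [-0.021  1.    -0.001]
 [-0.    -0.001 -1.   ]]
```

Call:
apply_moves(moves=[0.6,0,0,0,0,0,1,0,0,0,0,0,1.3,0,0,0,0,0,1.6,0,0,0,0,0,1.9,0,0,0,0,0,2.2,0,0,0,0,0,2.5,0,0.05,0,0,0,2.8,0,0.1,0,0,0,3.1,0,0.1,0,0,0,3.35,0.1,0.1,0,0,0,3.6,0.1,0.1,0,0,0,3.85,0.1,0.07,0,0,0,4.1,0.1,0.04,0,0,0,4.32,0.1,0,0,0,0,4.52,0.1,-0.15,0,0,0,4.72,0.1,-0.3,0,0,0,4.9,0.1,-0.5,0,0,0,5.04,0.1,-0.7,0,0,0,5.04,0.1,-0.7,0,0,0])

```text
clock: 10.32
tcp_pos: [0.5307, 0.2857, 0.0944]
orientation: [0.002, -0.01, 1.0, -0.0]
wrist_force: [-1.0, 0.4, -0.3]
finger_gap: -0.0002
grip_force: 0.0
```

```bash
python3 s.py; python3 - <<'E'
from h import *
a=cam('wrist')['image'];b=cam('side')
p=status.get_state()['tcp_pos'];u=proj(b,p).astype(int)
w=cv2.resize(b['image'][u[1]-80:u[1]+40,u[0]-60:u[0]+60],(400,400),interpolation=cv2.INTER_CUBIC)
cv2.imwrite('pics/w4.png',np.hstack([cv2.copyMakeBorder(cv2.resize(a,(400,300)),0,100,0,0,0),w]))
E
```

```text
10.3167 [0.53066913 0.28571914 0.09439548] [ 0.36  0.44 -0.13  1.   -0.    0.34] [-1.   0.4 -0.3]
[[-1.    -0.021  0.003]
 [-0.021  1.    -0.   ]
 [-0.003 -0.    -1.   ]]
```

View pics/w4.png

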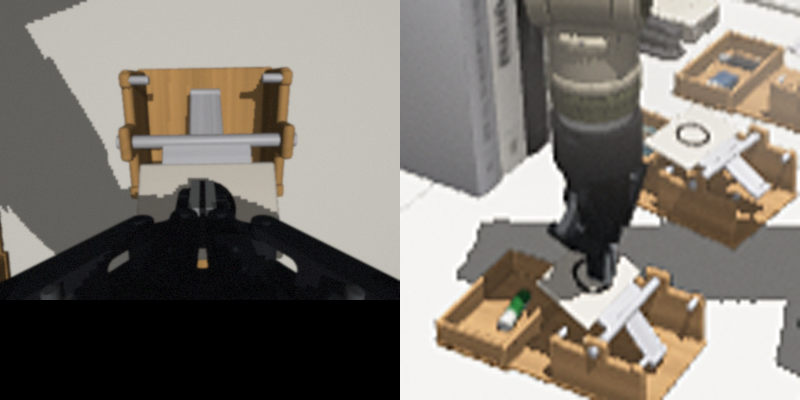

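Both views show the paddle over the top, ring face up and about 30° short of level, with the tail now on the near side. I'll press it the rest of the way.

Call:
apply_moves(moves=[0.1,0,-0.2,0,0,0,0.2,0,-0.4,0,0,0,0.3,0,-0.55,0,0,0,0.36,0,-0.7,0,0,0,0.36,0,-0.8,0,0,0,0.36,0,-0.88,0,0,0,0.36,0,-0.95,0,0,0,0.36,0,-0.95,0,0,0,0.36,0,-0.95,0,0,0])

```text
clock: 11.17
tcp_pos: [0.539, 0.2859, 0.0718]
orientation: [0.002, -0.011, 1.0, 0.0]
wrist_force: [-0.2, 0.5, 0.4]
finger_gap: -0.0002
grip_force: 0.0
```

Call:
apply_moves(moves=[0.1,0,-0.04,0,0,0,0.2,0,-0.08,0,0,0,0.2,0,-0.12,0,0,0,0.2,0,-0.12,0,0,0,0.2,0,-0.12,0,0,0])

```text
clock: 11.58
tcp_pos: [0.5418, 0.2861, 0.0708]
orientation: [0.0, -0.011, 1.0, 0.0]
wrist_force: [-11.1, -0.5, 16.1]
finger_gap: 0.0002
grip_force: 8.3
```

It's at the stop, with 16 N upward. I'll lift off and check.

Call:
apply_moves(moves=[0,0,0.3,0,0,0,0,0,1,0,0,0,0,0,2.2,0,0,0,-0.6,0,3.6,0,0,0,-1.6,0,5,0,0,0,-2.8,0,6,0,0,0,-4,0,6.5,0,0,0,-5,0,6.5,0,0,0,-5,0,6.5,0,0,0,-5,0,6.5,0,0,0])

```text
clock: 12.42
tcp_pos: [0.4187, 0.2863, 0.2324]
orientation: [0.003, -0.011, 1.0, 0.0]
wrist_force: [0.8, 0.1, -0.2]
finger_gap: 0.0001
grip_force: 0.0
```

```bash
python3 s.py; python3 - <<'E'
from h import *
a=cam('wrist')['image'];b=cam('side')
u=proj(b,[.52,.285,.05]).astype(int)
w=cv2.resize(b['image'][u[1]-80:u[1]+40,u[0]-60:u[0]+60],(400,400),interpolation=cv2.INTER_CUBIC)
cv2.imwrite('pics/w5.png',np.hstack([cv2.copyMakeBorder(cv2.resize(a,(400,300)),0,100,0,0,0),w]))
E
```

```text
12.4167 [0.41871966 0.28625368 0.23241254] [ 0.44  0.18 -0.15  1.24 -0.    0.42] [ 0.8  0.1 -0.2]
[[-1.    -0.022  0.006]
 [-0.022  1.     0.001]
 [-0.006  0.001 -1.   ]]
```

View pics/w5.png

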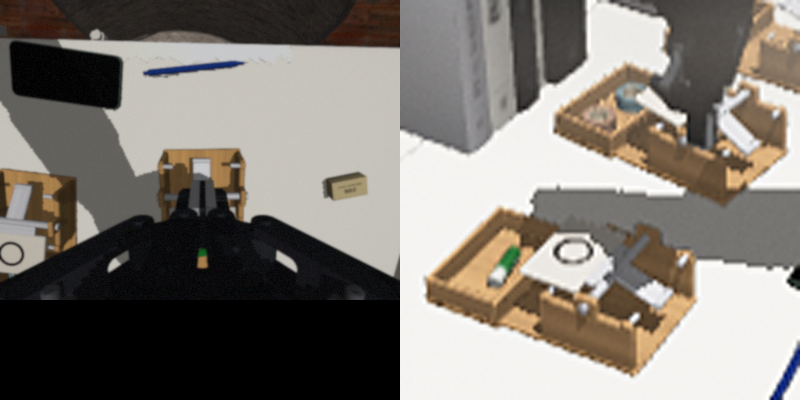

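The side view shows the battery paddle down on the far side, ring at (573,250), with its outer corner at (522,272) in the crop. A projection will confirm whether it's level.

```bash
python3 - <<'E'
from h import *
b=cam('side');u=proj(b,[.52,.285,.05]).astype(int)
for th in(180,172,160):
    t=np.radians(th);x,z=-.076*np.cos(t),.06+.076*np.sin(t)
    for y in(.045,-.045):
        p=np.array([.5+x-.026*y,.2845+.026*x+y,z]);print(th,y,(proj(b,p)-[u[0]-60,u[1]-80])*400/120+[400,0])
E
```

```text
180 0.045 [521.38697481 267.19143654]
180 -0.045 [575.63139291 212.59231684]
172 0.045 [521.38253312 258.17021803]
172 -0.045 [575.86661719 203.74436254]
160 0.045 [524.0176957  245.83420205]
160 -0.045 [578.77545897 191.58382836]
```

```bash
python3 -c "
from workcell import job;print(job.hand_in())"
```

```text
the job is handed in; nothing more can be done
None
```

The battery tray's marker now lies on the far side with its ring face up. I pushed it over with shut fingers and never pinched it. It reached its end stop and looks level in the side view. The other markers and loose things were not touched as far as I could see. The job is handed in; no verdict was returned.

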